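# Trip the pawl and lower the jar lift

## Robot

A 6-joint arm with a two-finger parallel gripper is mounted at the origin on a cart in front of the work surface, level with it; the furniture and walls round the work are solid. World frame = base frame: x ahead of the robot, y to its left, z up, the work surface at z = 0. Lengths are in mm, angles in rad, forces in N, time in s.
With the tool pointing down it reaches from about 400 to 925 mm from the base axis. Payload 12.5 kg.
Tool frame: the origin (TCP) lies midway between the tips of the shut fingers; the grasp point (between the pads) lies 19 mm behind it; z points along the fingers, y is the line along which they close (so a half turn about z gives the same grasp; the last joint's range is limited). The gripper opens to 95 mm and grips with 3 to 60 N. Pads are 20 mm wide; open, the fingers measure 119 mm over their backs; the gripper's body (75 mm by 180 mm) begins 59 mm behind the grasp point.
Start: joints at [-1.387, 0.491, 1.559, -0, 1.092, -0.106], TCP at [178.623, -598.95, 214.661] pointing down, gripper open.
Joint ranges: [-3.1, 3.1], [-0.84, 2.19], [0.05, 2.79], [-1.13, 4.28], [0.06, 2.93], [-2.69, 2.69]. Speed limits (rad/s): [2.22, 2.22, 2.79, 3.14, 3.14, 3.14].

## Interface

Orientations are given as [roll, pitch, yaw] about the fixed x, y, z axes, in that order (R = Rz(yaw) Ry(pitch) Rx(roll)).
In Python, from cell import state, read_camera, camera_info, env gives the robot as it stands.
- The arm moves only by the tool move_arm, never from a script. Its argument "commands" is a list of rows, each a list of 3 entries, a list of its own where there are three numbers: the shift along the world's x, y, z in cm, then the turn, a rotation vector about the world's x, y, z in degrees, then the opening, from 0 (shut) to 1 (fully open). A call has 1 to 10 rows; each row shifts and turns the commanded pose from where the row before left it; what a row does not reach is not made up. A row lasts 1/10 s, in which the tool goes at most 50 mm and 8.59 degrees, less where a joint would pass 70% of its speed; a pose out of reach is approached as far as the arm can. A call with a gripper value outside its range is refused whole. The fingers move at their own pace and stop on an object; the grip force is fixed at half the most. Time passes only in rows, so rows that do not move let the fingers close. It gives the time, the measured TCP pose, the force, the opening and the grip force at its end, in the units of the state.
- state(): the state, without advancing time (a new reading comes with each control period).
- read_camera(name): name is "scene" or "top"; returns the picture (480x640x3 uint8, blue, green, red); there is no depth.
- camera_info(name): a dict with "K" (3x3 intrinsics, pixels), "cam_to_world" (4x4, takes a point from camera to world coordinates). Camera axes: x right, y down, z forward; pixel columns grow to the right and rows downward; lengths in mm; the calibration is good to about 2 mm. A picture is of the moment at which its call begins. camera_info takes no time and is no camera call.
- env.job_done(): hands the job in; it is judged then, once.
The state is a dict: "t": time; "joints": joint angles; "qvel": joint speeds; "tau": joint torques, N m; "eef_pos": TCP position; "tcp_rot": TCP orientation; "ft_force": force on the tool from outside, world axes, zero at the start; "moment": the same for the moment, N m; "opening": opening from 0.0 (shut) to 1.0 (fully open); "grip_force": force on a finger pad.
Only numpy, scipy, OpenCV 4.12 (cv2) and the standard library are available. Lean on these libraries where they do the work, as an engineer would, in place of code of your own. Each camera call takes 0.05 s, during which the arm holds its last target. There are 200 camera calls.

## Task

The jar stands on the raised carriage of a ratchet lift. Take the release rod from its rest, bring its tip under the pawl's trip bar and flick the bar up and right over so that it stays there (never touch the pawl with the gripper). Then lay the rod back on its rest and press the palm knob gently down until the carriage is fully home, the jar still standing on the platform and the things nearby left alone.

Things in the scene. Friction and masses are not known exactly. Their poses are not given: they have to be found in the camera images.
- lift_stand: Fixed frame of the jar lift. Origin: underside of its grey base plate (140 x 245 x 12 mm), on the table. x points away from its front (about away from the robot), y left, z up; 'stand' coordinates below are mm in this frame. Mast: centre x 54, y 0, 30 x 40 mm, top z 233. Jar platform on the right. Cheek plates carrying the pawl's shaft: x -29..-23 and 11..17, y 45..79, top z 97.
- guard_top (a point): Middle of the top edge of the upright grey guard plate in front of the pawl (stand x -56, y 27, z 106; plate 4 mm thick, y -20..75, down to the base). It keeps a level rod from getting under the trip bar: the rod must come over this edge slanting forward and down, about 45 degrees.
- pawl_pivot (a point): Point on the pawl's pivot axis (stand x -8, y 62, z 80), level with the middle of the trip bar's width. Its axes are those of the stand; the pivot axis runs along the stand's x.
- pawl (a joint): Pawl angle (rad). 0 = engaged: trip bar leaning 0.97 rad from upright to the right (stand -y); a nose behind it, under a rack tooth, bars the carriage from going down. Grows as the bar is lifted up and over to the left (+y). Only its weight holds it: past about 1.0 it falls over by itself to its stop at 1.6 and stays; short of that it falls back. Lifting takes 1 to 2 N.
- trip_bar (a point): Point in the middle of the pawl's steel trip bar, 40 mm from the pivot axis. The bar is 14 mm wide (stand x -15..-1), 12 mm thick and reaches 71 mm from the pivot axis, with a rounded end; free space below it down to the base plate.
- carriage (a joint): Carriage (m): 0 = raised as at the start, 0.080 = fully down on its stop. Stiff guide: it stays where left; with the pawl thrown over, a push of 4 to 10 N moves it down. When raised its body spans stand x 18..70, y -26..26, z 105..175, with a toothed rack on its left (x 20..34, y 24..48, z 115 up).
- palm_knob (a point): Centre of the flat top of the black palm knob (36 mm round, on a 14 mm post at the right front of the carriage: stand x -45, y -80, z 176 when raised). It goes down with the carriage.
- platform (a point): Centre of the top of the jar platform (86 x 86 mm, 7 mm lip on three sides), moves with the carriage.
- jar_center (a point): Centre (half-way up) of the load: a filled glass jar with a gold cap, 66 mm round, 91 mm high, loose on the platform.
- rod_grip (a point): Centre of the release rod's square black handle (64 mm long, 18 x 18 mm). x points along the rod to its steel tip, z up as it lies. Rod 162 mm long, 110 g, centre of mass about 64 mm ahead of this point. Starts level on its rest, the handle overhanging clear of the rest at its left end, the tip to the right.
- rod_tip (a point): End of the rod's steel shaft (10 x 10 mm square, 98 mm long), 130 mm from the centre of the handle.
- rod_rest: Fixed grey rest. Origin: centre of the underside of its base plate (90 x 64 x 8 mm), x along the rod toward its tip. Two posts at x -34 and +34 mm, 10 mm thick, have upward-open slots 16 mm wide with flared mouths; slot floor at z 52, mouth at z about 77.
- rest_grip (a point): Where the centre of the handle is when the rod lies on its rest: 80 mm behind the rest's origin along its x, 57 mm above the table. Axes as the rest's.
- marker_red: Bystander: marker pen, 19 x 138 x 19 mm, lying on the table. Origin under its middle.
- tally_counter: Bystander: round hand tally counter, 76 x 50 x 22 mm. Origin under its middle.
Things that resemble listed ones, but are neither listed nor needed, are in the scene too. Leave any green look-alike of the rod_rest alone.

How it is judged (in metres and radians):
On the way, in this order (a step that is already met when the one before it is completed fails the run):
1. the pawl is flicked over and stays, the carriage still up (value of joint pawl above 1.4 rad and value of joint carriage below 0.01 m), for 0.2 s.
2. the carriage is fully down (value of joint carriage above 0.076 m), for 0.2 s.
At the end, for the whole second after the job is handed in: The pawl lies thrown over (above 1.4 rad), the carriage is down (within 4 mm of its stop), the jar stands upright within 15 mm of the platform's centre, the rod lies at rest along its rest (handle within 20 mm of its place, within 0.15 rad), nothing moving (value of joint pawl above 1.4 rad and value of joint carriage above 0.076 m and horizontal distance between jar_center and platform below 0.015 m and angle between jar_center's own z axis and vertical below 0.1 rad and distance between rod_grip and rest_grip below 0.02 m and angle between the x axis of rod_grip and the x axis of rest_grip, either way round below 0.15 rad and linear speed of each of release_rod, load_jar below 0.02 m/s); the robot touches nothing.
It fails at once if the gripper or arm touches the pawl (contact force between any of the fingers, the arm and pawl above 1 N).
It fails at once if the carriage is slammed down (faster than 0.3 m/s) (velocity of joint carriage above 0.3 m/s).
It fails at once if the jar tips (angle between jar_center's own z axis and vertical above 0.35 rad).
It fails at once if the marker or the tally counter is moved by more than 30 mm (distance of any of marker_red, tally_counter from where it was at the start of the episode above 0.03 m).
It also fails if it takes over 72 s, if anything falls off the work surface, if the arm or the gripper's body presses on something with over 40 N, if the wrist force passes 120 N, or if a joint passes its speed limit or range.

## Working session

There is one attempt and no reset: what is moved stays moved. The work goes in short steps, Python scripts to look and compute and a tool call to move; the robot and the scene stay as the last step left them, time stands still between calls to the robot, and variables do not carry over. Pictures are saved under pics/ and viewed, at most 10 in all, crops included, and the job is handed in when it is done.

Besides the shell and the picture viewer there is one more tool, called after ">>>" as name(argument=value, ...) on one line, values as JSON. move_arm: Moves the arm, as the interface text tells. Its arguments: {"type":"object","properties":{"commands":{"type":"array"}},"required":["commands"]}

```bash
mkdir -p pics; python3 - <<'E'
from cell import *
import cv2,numpy as np
for n in("scene","top"):
    cv2.imwrite(f"pics/{n}0.png",read_camera(n)); c=camera_info(n); print(n,np.round(c["K"],1).tolist(),np.round(c["cam_to_world"],3).tolist())
print(state())
E
```

```text
scene [[579.0, 0.0, 324.1], [0.0, 579.0, 243.2], [0.0, 0.0, 1.0]] [[-0.575, -0.625, 0.528, -7.171], [-0.818, 0.445, -0.364, 518.195], [-0.008, -0.641, -0.767, 1010.291], [0.0, 0.0, 0.0, 1.0]]
top [[449.0, 0.0, 327.1], [0.0, 449.0, 237.9], [0.0, 0.0, 1.0]] [[0.006, -0.996, 0.085, 511.999], [-1.0, -0.007, -0.009, 99.196], [0.01, -0.085, -0.996, 1123.608], [0.0, 0.0, 0.0, 1.0]]
{'t': 0.1, 'joints': array([-1.38660486e+00,  4.91476578e-01,  1.55940133e+00, -5.63401330e-06,
        1.09170393e+00, -1.05572291e-01]), 'qvel': array([-0.00125783, -0.00384739, -0.00314101, -0.00099963,  0.00025072,
        0.00085913]), 'tau': array([ 3.74797324e-03, -6.13621116e+01, -2.58606684e+01,  6.94505498e-02,
        4.69923019e-02, -4.67921041e-05]), 'eef_pos': array([ 178.57468207, -598.71335478,  214.12987564]), 'tcp_rot': array([-3.14060845e+00, -9.92670236e-05,  2.89766306e-01]), 'ft_force': array([ 0.68204281, -0.14299694,  0.25338306]), 'moment': array([-0.02013458, -0.02929672,  0.00503503]), 'grip_force': 0.0, 'opening': 0.9996010091311405}
```

View pics/scene0.png

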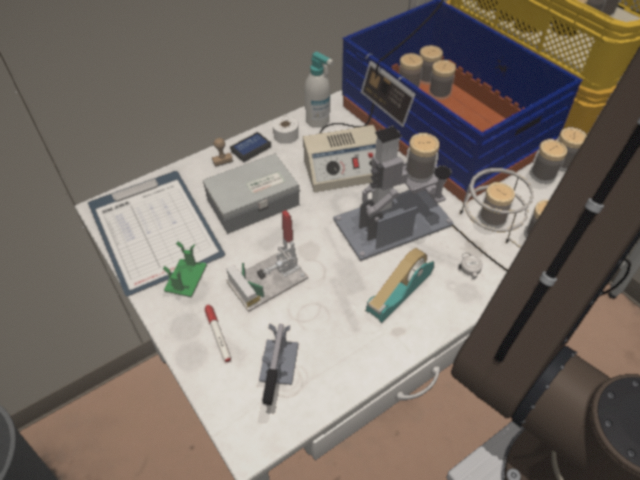

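View pics/top0.png

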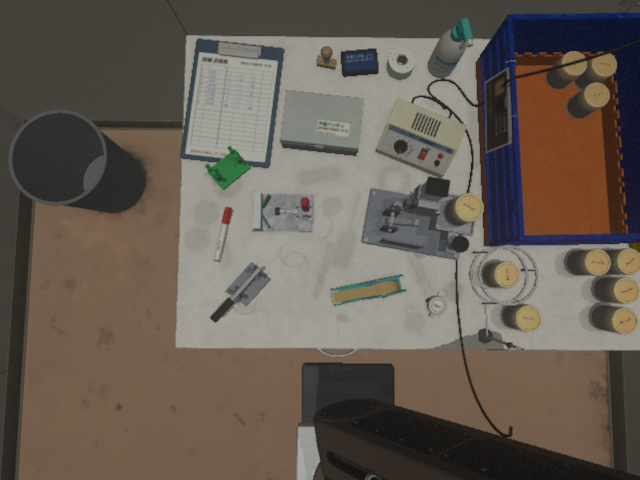

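The scene view shows the lift at about (395,205) and the rod on its grey rest at (275,365), with its black handle at the near end. In the top view the lift is at (418,222), the rod handle at (222,309) with its tip at (265,266), the marker at (222,233) and the counter at (436,303). I'll zoom in next.

```bash
cat > h.py <<'E'
from cell import *
import cv2,numpy as np
def ray(n,p):
    c=camera_info(n);T=np.array(c["cam_to_world"]);d=T[:3,:3]@np.linalg.inv(c["K"])@[p[0],p[1],1.];return T[:3,3],d
def onz(n,p,z):
    o,d=ray(n,p);return o+d*(z-o[2])/d[2]
def proj(n,P):
    c=camera_info(n);T=np.array(c["cam_to_world"]);q=np.array(c["K"])@T[:3,:3].T@(np.atleast_2d(P)-T[:3,3]).T;return (q[:2]/q[2]).T
def tri(p,q,a="scene",b="top"):
    (o1,d1),(o2,d2)=ray(a,p),ray(b,q);A=np.stack([d1,-d2],1);s=np.linalg.lstsq(A,o2-o1,rcond=None)[0]
    x,y=o1+s[0]*d1,o2+s[1]*d2;return (x+y)/2,np.linalg.norm(x-y)
def crop(im,x,y,w,h,s): return cv2.resize(im[y:y+h,x:x+w],None,fx=s,fy=s,interpolation=cv2.INTER_CUBIC)
E
python3 - <<'E'
from h import *
t=cv2.imread("pics/top0.png");s=cv2.imread("pics/scene0.png")
a=np.vstack([crop(t,355,180,133,100,3),crop(t,200,250,133,100,3)]);b=np.vstack([crop(s,330,125,133,150,3)[:450],crop(s,245,315,133,50,3)])
cv2.imwrite("pics/z1.png",np.hstack([np.vstack([crop(t,355,180,100+33,85,3),crop(t,200,250,133,85,3)]),np.vstack([crop(s,325,125,133,85+60,3)[:435],crop(s,245,320,133,25,3)])[:510]]))
def m(im,lo,hi,box):
    x,y,w,h=box;h_=cv2.inRange(cv2.cvtColor(im[y:y+h,x:x+w],cv2.COLOR_BGR2HSV),lo,hi)
    c=max(cv2.findContours(h_,0,2)[0],key=cv2.contourArea);r=cv2.minAreaRect(c);return cv2.boxPoints(r)+[x,y],cv2.contourArea(c)
p=cv2.boxPoints
for n,im,b in(("top",t,(205,285,40,45)),("scene",s,(255,350,40,70))):
    q,A=m(im,(0,0,0),(180,120,50),b);print(n,"handle",q.round(1).tolist(),A, "mid at z66",onz(n,q.mean(0),60))
E
```

```text
top handle [[210.0, 317.0], [229.0, 298.0], [233.5, 302.5], [214.5, 321.5]] 129.0 mid at z66 [432.33096639 334.60486048  60.        ]
scene handle [[263.2, 402.2], [268.7, 374.7], [275.6, 376.1], [270.1, 403.6]] 110.5 mid at z66 [427.75305373 339.78804835  60.        ]
```

View pics/z1.png

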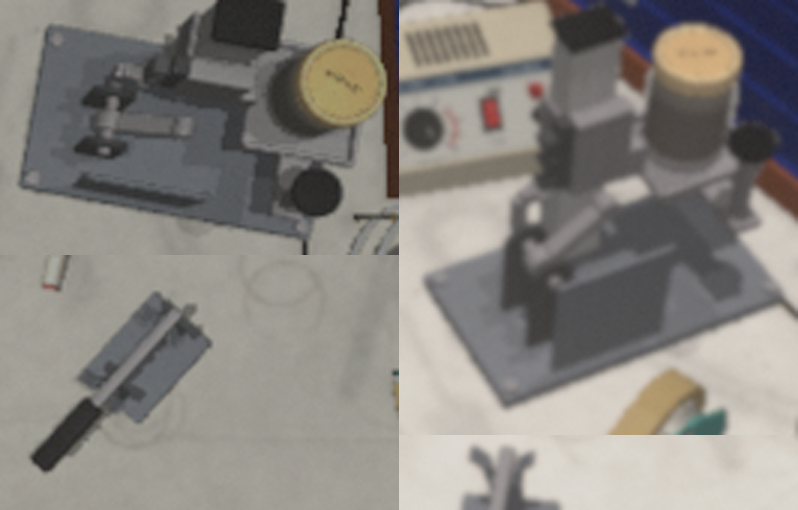

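The zoom shows the base plate corners in the top view at (361.7,241.7) front-left, (370.7,188.3) back-left and (456.7,259.3) front-right. The knob is at (460,243) and the rod runs from (212,319) to (263,268). In the scene view the corners are at (334.3,217.7), (361,260) and (451.3,225), with the knob at (443,171.7).

```bash
python3 - <<'E'
from h import *
from scipy.optimize import least_squares
np.set_printoptions(precision=1,suppress=True)
S={"top":[(361.7,241.7),(370.7,188.3),(456.7,259.3),(460.3,243.3)],"scene":[(361,260),(334.3,217.7),(451.3,225),(443,171.7)]}
for n in S:
    P=[onz(n,p,z) for p,z in zip(S[n],(12,12,12,176))]; print(n,P, "FL-BL",np.linalg.norm(P[0]-P[1]),"FL-FR",np.linalg.norm(P[0]-P[2]), "yaw",np.arctan2(*(P[0]-P[2])[[0,1]]), "knob-FR",P[3]-P[2])
print("knob tri",tri(S["scene"][3],S["top"][3]))
for n,pp in {"top":[(212.2,319.2),(231.2,300.2),(263.3,268.3)],"scene":[(266.7,402.9),(272.1,375.4)]}.items(): print(n,[onz(n,p,z) for p,z in zip(pp,(62,62,60))])
E
```

```text
top [array([598.1,   2.7,  12. ]), array([732.7, -20. ,  12. ]), array([ 555.9, -233.3,   12. ]), array([ 583.4, -192.5,  176. ])] FL-BL 136.52024677601122 FL-FR 239.67536335129805 yaw 0.17671322300778303 knob-FR [ 27.5  40.8 164. ]
scene [array([593.5,   6.5,  12. ]), array([729.3, -19.2,  12. ]), array([ 554.4, -225.1,   12. ]), array([ 581.9, -191.6,  176. ])] FL-BL 138.2161370487185 FL-FR 234.870867171696 yaw 0.16725465393408695 knob-FR [ 27.5  33.4 164. ]
knob tri (array([ 583.5, -193.3,  173.9]), np.float64(0.32264448302595766))
top [array([410.6, 355.8,  62. ]), array([454.7, 312.7,  62. ]), array([529.7, 239.3,  60. ])]
scene [array([407.6, 357.4,  62. ]), array([446.7, 322.2,  62. ])]
```

>>> move_arm(commands=[[[3.4,2.7,1.9],[0,0,5],0.7],[[3.4,2.7,1.9],[0,0,5],0.7],[[3.4,2.7,1.9],[0,0,5],0.7],[[3.4,2.7,1.9],[0,0,5],0.7],[[3.4,2.7,1.9],[0,0,5],0.7],[[3.4,2.7,1.9],[0,0,5],0.7],[[3.4,2.7,1.9],[0,0,5],0.7],[[3.4,2.7,1.9],[0,0,5],0.7],[[3.4,2.7,1.9],[0,0,5],0.7],[[3.4,2.7,1.9],[0,0,5],0.7]])

```text
t: 1.1
eef_pos: [519.7, -327.5, 405.3]
tcp_rot: [-3.141, -0.0, 1.166]
ft_force: [-0.0, -1.4, 0.3]
opening: 0.703
grip_force: 0.0
```

>>> move_arm(commands=[[[0.5,4.8,0],[0,0,5],0.7],[[0.5,4.8,0],[0,0,5],0.7],[[0.5,4.8,0],[0,0,5],0.7],[[0.5,4.8,0],[0,0,5],0.7],[[0.5,4.8,0],[0,0,5],0.7],[[0,4.8,0],[0,0,5],0.7],[[0,4.8,0],[0,0,5],0.7],[[0,4.8,0],[0,0,5],0.7],[[0,4.8,0],[0,0,5],0.7],[[0,4.8,0],[0,0,5],0.7]])

```text
t: 2.1
eef_pos: [543.1, 153.0, 404.5]
tcp_rot: [-3.141, -0.0, 2.039]
ft_force: [0.7, 0.6, 0.5]
opening: 0.699
grip_force: 0.0
```

>>> move_arm(commands=[[[-1.2,2.1,-2],[0,0,6.2],0.7],[[-1.2,2.1,-2],[0,0,6.2],0.7],[[-1.2,2.1,-2],[0,0,6.3],0.7],[[-1.2,2.1,-3.5],[-3.5,-3.56,0],0.7],[[-1.2,2.1,-3.5],[-3.5,-3.56,0],0.7],[[-1.2,2.1,-3.5],[-3.5,-3.56,0],0.7],[[-1.2,2.1,-3.5],[-3.5,-3.56,0],0.7],[[-1.2,2.1,-3.5],[-3.5,-3.56,0],0.7],[[0,0,0],[0,0,0],0.7]])

```text
t: 3.0
eef_pos: [444.0, 320.6, 164.8]
tcp_rot: [-3.135, 0.437, 2.368]
ft_force: [-0.4, -0.3, -0.1]
opening: 0.7
grip_force: 0.0
```

```bash
python3 - <<'E'
from h import *
from scipy.spatial.transform import Rotation as R
t=read_camera("top");s=read_camera("scene");st=state()
M=R.from_euler("xyz",st["tcp_rot"]).as_matrix();print(st["eef_pos"],M.round(3),st["joints"].round(2))
cv2.imwrite("pics/z2.png",np.hstack([crop(t,180,240,130,130,3),crop(s,230,290,130,130,3)]))
# predicted stand features
a=-0.172;Rz=R.from_euler("z",a).as_matrix();o=np.array([641.5,-124,0])
W=lambda p:o+Rz@np.array(p,float)
for k,p in dict(guardL=(-56,75,106),guardR=(-56,-20,106),cheekTop=(-26,62,97),barend=(-8,3.4,120),mast=(54,0,233),knob=(-45,-80,176)).items():
  print(k,W(p).round(0),proj("top",W(p)).round(1),proj("scene",W(p)).round(1))
E
```

```text
[447.012771   319.63020969 168.92066683] [[-0.647  0.701  0.299]
 [ 0.636  0.713 -0.296]
 [-0.421 -0.001 -0.907]] [ 0.71  0.46  1.84 -0.57  0.89  0.29]
guardL [599. -41. 106.] [[384.2 238.2]] [[379.  220.4]]
guardR [ 583. -134.  106.] [[425.3 245.6]] [[417.9 206.2]]
cheekTop [626. -58.  97.] [[391.4 226.8]] [[377.3 211.9]]
barend [ 634. -119.  120.] [[419.9 222.4]] [[397.8 190.6]]
mast [ 695. -133.  233.] [[438.6 186. ]] [[389.2 132.4]]
knob [ 583. -195.  176.] [[461.5 243.3]] [[443.7 170.6]]
```

View pics/z2.png

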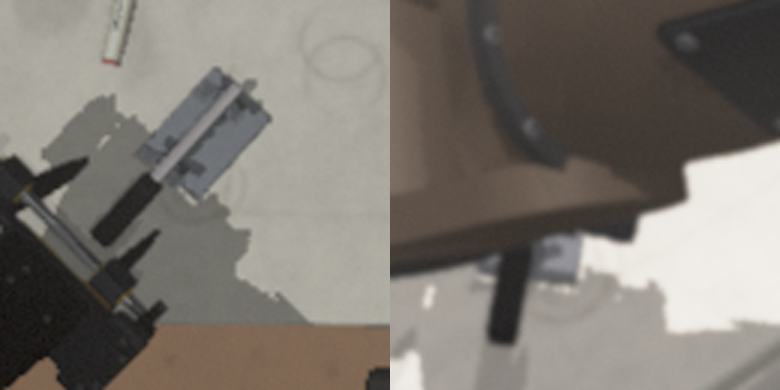

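The handle sits between the fingertips and lines up with them: its centre is about (222,309) in the top view. I'm descending now.

>>> move_arm(commands=[[[-0.1,0.1,-3],[0,0,0],0.7],[[0,0.1,-3],[0,0,0],0.7],[[0,0,-3],[0,0,0],0.7],[[0,0,-2.5],[0,0,0],0.6],[[0,0,-1.4],[0,0,0],0.5],[[0,0,0],[0,0,0],0.5],[[0,0,0],[0,0,0],0.5]])

```text
t: 3.8
eef_pos: [447.9, 320.6, 42.0]
tcp_rot: [3.138, 0.436, 2.359]
ft_force: [0.0, 0.9, 0.9]
opening: 0.502
grip_force: 0.0
```

```bash
python3 - <<'E'
from h import *
t=read_camera("top");st=state();print(st["eef_pos"],st["tcp_rot"])
cv2.imwrite("pics/z3.png",crop(t,180,250,100,100,5))
E
```

```text
[447.77588587 320.89768719  42.22899997] [3.13764203 0.43578547 2.35905131]
```

View pics/z3.png

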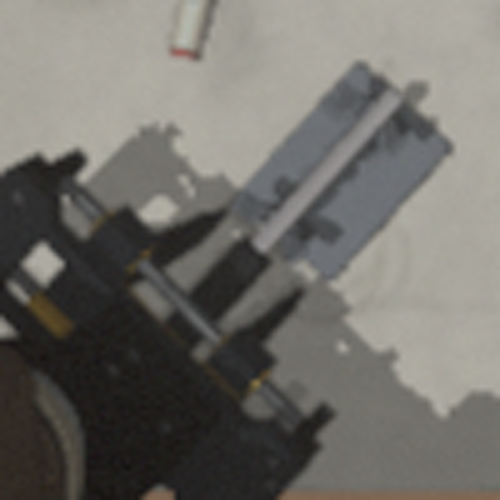

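The fingers straddle the handle evenly, with tips at (222,215) and (300,295) and the front end of the handle at (255,250). I'll back off 3 mm and close.

>>> move_arm(commands=[[[-0.3,0.3,-0.2],[0,0,0],0.5],[[0,0,0],[0,0,0],0],[[0,0,0],[0,0,0],0],[[0,0,0],[0,0,0],0],[[0,0,0],[0,0,0],0],[[0,0,0],[0,0,0],0],[[0,0,0],[0,0,0],0]])

```text
t: 4.55
eef_pos: [444.3, 324.7, 38.9]
tcp_rot: [3.138, 0.436, 2.362]
ft_force: [3.4, 3.1, -0.4]
opening: 0.192
grip_force: 29.9
```

>>> move_arm(commands=[[[0,0,1],[0,0,0],0],[[0,0,2],[0,0,0],0],[[0,0,3],[0,0,0],0],[[0,0,3],[0,0,0],0],[[0,0,4],[0,0,0],0],[[0,0,4],[0,0,0],0],[[0,0,4],[0,0,0],0],[[0,0,3],[0,0,0],0],[[0,0,1],[0,0,0],0],[[0,0,0],[0,0,0],0]])

```text
t: 5.55
eef_pos: [443.3, 323.9, 289.3]
tcp_rot: [3.139, 0.435, 2.36]
ft_force: [-0.5, -0.0, -0.6]
opening: 0.189
grip_force: 29.9
```

```bash
python3 - <<'E'
from h import *
from scipy.spatial.transform import Rotation as R
st=state();M=R.from_euler("xyz",st["tcp_rot"]);m=M.as_matrix();print(st["eef_pos"],st["ft_force"],st["opening"])
# rod dir at grasp: horizontal, perpendicular to tool y
d=np.cross([0,0,1],m[:,1]);d/=np.linalg.norm(d);
if d[0]<0:d=-d
print("rod dir",d, np.degrees(np.arctan2(d[1],d[0])))
g=st["eef_pos"]-19*m[:,2]; s=122 # grasp 8 mm ahead of the handle centre
# desired tip-pointing frame: rod along stand x, down 45deg
a=-0.172;o=np.array([640,-122,0]);Rs=R.from_euler("z",a)
yawd=a-np.arctan2(d[1],d[0])
Rt=Rs*R.from_euler("y",45,degrees=True)*Rs.inv()*R.from_euler("z",yawd)
Mt=Rt*M
print("yaw",np.degrees(yawd),"pitch rotvec deg",np.degrees((Rs*R.from_euler("y",45,degrees=True)*Rs.inv()).as_rotvec()),"Mt",Mt.as_matrix().round(3),Mt.as_euler("xyz"))
dt=Rt.apply(d)
def tcp(tip):
    w=o+Rs.apply(tip); return w-s*dt+19*Mt.as_matrix()[:,2]
for n,tp in dict(above=(-30,15,130),in_=(3,15,72),).items():print(n,tcp(np.array(tp,float)).round(1))
for th in np.arange(0,1.21,.15):
    L=0.97-th;c=np.array([62-48*np.sin(L),80+48*np.cos(L)]);u=np.array([-np.cos(L),-np.sin(L)])
    q=c+u*(6+6) ;tip=np.array([3,q[0],q[1]-11]);print(th.round(2),tip.round(0),tcp(tip).round(1))
E
```

```text
[443.32616573 323.94860991 289.33566399] [-0.45575697 -0.00907781 -0.55911163] 0.18898936058022914
rod dir [ 0.71075743 -0.70343719 -0.        ] -44.70342487327841
yaw 34.84855079702825 pitch rotvec deg [ 7.70189305 44.33599941  0.        ] Mt [[-0.925  0.173 -0.338]
 [ 0.162  0.985  0.061]
 [ 0.343  0.002 -0.939]] [ 3.1395793  -0.35018683  2.96839222]
above [521.6 -86.2 198.4]
in_ [554.1 -91.8 140.4]
0.0 [ 3. 16. 86.] [554.2 -91.2 154.7]
0.15 [ 3. 19. 93.] [554.8 -88.1 161.4]
0.3 [ 3. 23. 99.] [555.4 -84.1 167.6]
0.45 [  3.  28. 105.] [556.3 -79.3 173.1]
0.6 [  3.  33. 109.] [557.3 -73.6 177.8]
0.75 [  3.  40. 113.] [558.4 -67.4 181.6]
0.9 [  3.  47. 116.] [559.5 -60.6 184.5]
1.05 [  3.  54. 118.] [560.8 -53.5 186.2]
1.2 [  3.  61. 118.] [562.  -46.2 186.9]
```

>>> move_arm(commands=[[[0.9,-3.7,0.4],[0,0,7],0],[[0.9,-3.7,0.4],[0,0,7],0],[[0.9,-3.7,0.4],[0,0,7],0],[[0.9,-3.7,0.4],[0,0,7],0],[[0.9,-3.7,0.4],[0,0,6.8],0],[[0.9,-3.7,0.4],[1.1,6.34,0],0],[[0.9,-3.7,0.4],[1.1,6.34,0],0],[[0.9,-3.7,0.4],[1.1,6.34,0],0],[[0.9,-3.7,0.4],[1.1,6.34,0],0],[[0.9,-3.7,0.4],[1.1,6.34,0],0]])

```text
t: 6.55
eef_pos: [529.6, -32.1, 325.0]
tcp_rot: [-3.117, -0.138, 2.922]
ft_force: [0.9, 1.1, -0.7]
opening: 0.192
grip_force: 29.9
```

>>> move_arm(commands=[[[0.9,-3.7,0.4],[1.1,6.34,0],0],[[0.9,-3.5,0],[1.1,6.34,0],0],[[0,0,0],[0,0,0],0],[[0,0,0],[0,0,0],0],[[0,0,0],[0,0,0],0]])

```text
t: 7.05
eef_pos: [547.5, -101.6, 329.7]
tcp_rot: [-3.106, -0.356, 2.921]
ft_force: [-0.3, 0.5, -1.0]
opening: 0.191
grip_force: 29.9
```

```bash
cat >> h.py <<'E'
from scipy.spatial.transform import Rotation as R
O=np.array([640,-122,0.]);RS=R.from_euler("z",-0.172)
def stand(P): return RS.inv().apply(np.asarray(P)-O)
def rod(st):  # tip from the grip: rod pitched 25.8deg off tool -x, grasp 122 mm behind tip
    M=R.from_euler("xyz",st["tcp_rot"]).as_matrix(); g=st["eef_pos"]-19*M[:,2]
    d=M@np.array(RD); return g, d, g+122*d
m0=R.from_euler("xyz",[3.138,.436,2.362]).as_matrix();d0=np.cross([0,0,1],m0[:,1]);d0/=np.linalg.norm(d0);d0*=np.sign(d0[0])
RD=m0.T@d0
E
python3 - <<'E'
from h import *
np.set_printoptions(precision=1,suppress=True)
t=read_camera("top");s=read_camera("scene");st=state();g,d,tip=rod(st)
print(st["eef_pos"],st["tcp_rot"],"tip w",tip,"stand",stand(tip),"dir",np.degrees(np.arctan2(d[1],d[0])),np.degrees(np.arcsin(d[2])))
print("jar cap",(q:=tri((424.3,144.3),(469.3,207.3))),stand(q[0]))
print(proj("top",tip),proj("scene",tip))
a,b=proj("top",tip)[0].astype(int),proj("scene",tip)[0].astype(int)
cv2.imwrite("pics/z4.png",np.hstack([crop(t,345,170,130,110,3),crop(s,320,110,130,110,3)]))
E
```

```text
[ 547.5 -101.3  330.8] [-3.1 -0.4  2.9] tip w [ 637.5 -122.6  262. ] stand [ -2.3  -1.  262. ] dir -13.824010308980744 -45.242366443164734
jar cap (array([ 659.6, -208.2,  188.2]), np.float64(2.592789934479306)) [ 34.1 -81.6 188.2]
[[437.4 212. ]] [[404.4 138. ]]
```

View pics/z4.png

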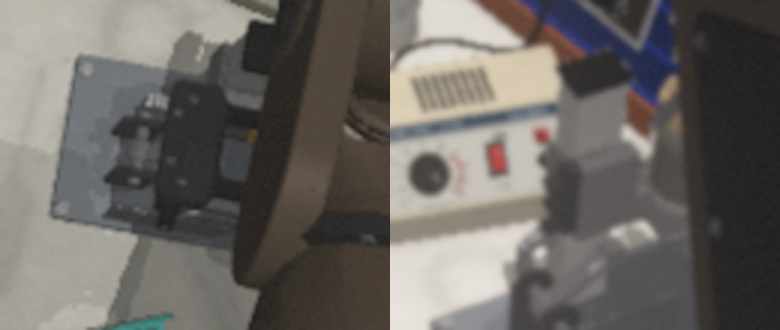

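The arm hides the tip in both views: the top view shows only the gripper body at about (195,140) and the lift is untouched. So I'll rely on the kinematics. I'll correct the yaw by 4°, shift sideways, then descend to the right of the bar's end.

>>> move_arm(commands=[[[-0.1,-1.0,0],[0,0,4],0],[[0,-0.8,-2],[0,0,0],0],[[0,0,-3],[0,0,0],0],[[0,0,-3],[0,0,0],0],[[0,0,-3],[0,0,0],0],[[0,0,-2],[0,0,0],0],[[0,0,0],[0,0,0],0],[[0,0,0],[0,0,0],0]])

```text
t: 7.95
eef_pos: [547.2, -119.9, 201.6]
tcp_rot: [-3.105, -0.354, 2.991]
ft_force: [-0.9, -0.4, -0.6]
opening: 0.189
grip_force: 29.9
```

```bash
cat > s.py <<'E'
from h import *
np.set_printoptions(precision=1,suppress=True)
st=state();g,d,tip=rod(st);print(st["eef_pos"],"stand tip",stand(tip),"yaw",np.degrees(np.arctan2(d[1],d[0])),"pitch",np.degrees(np.arcsin(d[2])),"F",st["ft_force"],"grasp stand",stand(g))
print("toolz stand",RS.inv().apply(R.from_euler("xyz",st["tcp_rot"]).as_matrix()[:,1:].T))
E
python3 s.py
```

```text
[ 547.2 -119.9  201.6] stand tip [  0.7 -12.9 132.9] yaw -9.851871707287055 pitch -45.21903777313624 F [-0.9 -0.4 -0.6] grasp stand [-85.3 -12.9 219.5]
toolz stand [[-0.   1.  -0. ]
 [-0.3 -0.  -0.9]]
```

>>> move_arm(commands=[[[0,0,-2],[0,0,0],0],[[0,0,-2],[0,0,0],0],[[0,0,-2],[0,0,0],0],[[0,0,0],[0,0,0],0],[[0,0,0],[0,0,0],0]])

```text
t: 8.45
eef_pos: [547.5, -120.3, 142.0]
tcp_rot: [-3.105, -0.353, 2.991]
ft_force: [0.1, -0.9, -0.1]
opening: 0.188
grip_force: 30.0
```

```bash
python3 s.py
```

```text
[ 547.5 -120.3  142. ] stand tip [  1.  -13.4  73.2] yaw -9.889189275905045 pitch -45.204417319583236 F [ 0.1 -0.9 -0.1] grasp stand [-84.9 -13.3 159.8]
toolz stand [[-0.   1.  -0. ]
 [-0.3 -0.  -0.9]]
```

>>> move_arm(commands=[[[0.17,1,0],[0,0,0],0],[[0.17,1,0],[0,0,0],0],[[0.17,0.95,0],[0,0,0],0],[[0,0,0.5],[0,0,0],0],[[0,0,0.5],[0,0,0],0],[[0,0,0.5],[0,0,0],0],[[0,0,0],[0,0,0],0]])

```text
t: 9.15
eef_pos: [552.4, -91.2, 156.4]
tcp_rot: [-3.105, -0.353, 2.99]
ft_force: [-0.0, -0.3, -1.5]
opening: 0.19
grip_force: 30.0
```

```bash
python3 s.py
```

```text
[552.4 -91.2 156.4] stand tip [ 0.9 16.1 87.7] yaw -9.917032613987155 pitch -45.20801957345284 F [-0.  -0.3 -1.5] grasp stand [-85.   16.2 174.2]
toolz stand [[-0.   1.  -0. ]
 [-0.3 -0.  -0.9]]
```

>>> move_arm(commands=[[[0.04,0.2,0.5],[0,0,0],0],[[0.04,0.2,0.5],[0,0,0],0],[[0.05,0.3,0.4],[0,0,0],0],[[0.05,0.3,0.4],[0,0,0],0],[[0.06,0.35,0.35],[0,0,0],0],[[0.06,0.35,0.35],[0,0,0],0],[[0.07,0.4,0.25],[0,0,0],0],[[0.07,0.4,0.25],[0,0,0],0]])

```text
t: 9.95
eef_pos: [556.6, -65.4, 185.8]
tcp_rot: [-3.106, -0.355, 2.991]
ft_force: [-2.0, 0.0, -2.0]
opening: 0.19
grip_force: 30.0
```

>>> move_arm(commands=[[[0.07,0.4,0.15],[0,0,0],0],[[0.07,0.4,0.15],[0,0,0],0],[[0.07,0.4,0.05],[0,0,0],0],[[0.07,0.4,0.05],[0,0,0],0],[[0.07,0.4,0],[0,0,0],0],[[0.07,0.4,0],[0,0,0],0],[[0.05,0.3,0],[0,0,0],0],[[0,0,0],[0,0,0],0],[[0,0,0],[0,0,0],0]])

```text
t: 10.85
eef_pos: [561.3, -38.9, 189.5]
tcp_rot: [-3.105, -0.355, 2.991]
ft_force: [0.1, 0.2, -1.2]
opening: 0.187
grip_force: 30.0
```

```bash
python3 s.py
```

```text
[561.3 -38.9 189.5] stand tip [  0.6  69.2 120.6] yaw -9.887843995546753 pitch -45.28295257650644 F [ 0.1  0.2 -1.2] grasp stand [-85.2  69.2 207.3]
toolz stand [[-0.   1.  -0. ]
 [-0.3 -0.  -0.9]]
```

>>> move_arm(commands=[[[0,-0.5,0.3],[0,0,0],0],[[-2.0,0.3,2.2],[0,0,0],0],[[-2.4,0.4,3],[0,0,0],0],[[-2.4,0.4,3],[0,0,0],0],[[-1.5,2,3],[0,0,0],0],[[-1.5,4,0],[-1.1,-6.34,0],0],[[-1,4,0],[-1.1,-6.34,0],0],[[0,4,0],[-1.1,-6.34,0],0],[[0,4,0],[-1.1,-6.34,0],0]])

```text
t: 11.75
eef_pos: [453.0, 148.1, 305.7]
tcp_rot: [-3.098, 0.101, 2.988]
ft_force: [-0.1, 0.2, -2.0]
opening: 0.185
grip_force: 30.0
```

>>> move_arm(commands=[[[0,4,0],[-1.1,-6.34,0],0],[[0,4,0],[-1.1,-6.34,0],0],[[0,4,0],[-1.1,-6.34,0],0],[[0,4,0],[0,0,-7],0],[[0,4,0],[0,0,-7],0],[[0,4,0],[0,0,-7],0],[[0,0,0],[0,0,-7],0],[[0,0,0],[0,0,-6.8],0],[[0,0,0],[0,0,0],0]])

```text
t: 12.65
eef_pos: [453.8, 387.5, 304.1]
tcp_rot: [-3.088, 0.431, 2.382]
ft_force: [-0.0, -0.2, -2.2]
opening: 0.186
grip_force: 30.0
```

```bash
python3 s.py; python3 - <<'E'
from h import *
t=read_camera("top");s=read_camera("scene")
print(state()["tcp_rot"], state()["eef_pos"])
cv2.imwrite("pics/z5.png",np.hstack([crop(t,345,170,130,180,3),crop(s,320,110,130,180,3)]))
E
```

```text
[453.8 387.5 304.1] stand tip [-176.6  405.5  320.8] yaw -44.77872173142737 pitch -0.23558476588589414 F [-0.  -0.2 -2.2] grasp stand [-276.7  475.3  321.3]
toolz stand [[ 0.6  0.8 -0. ]
 [ 0.3 -0.3 -0.9]]
[-3.0886591   0.43122743  2.38701905] [453.49927938 386.76803058 304.46283518]
```

View pics/z5.png

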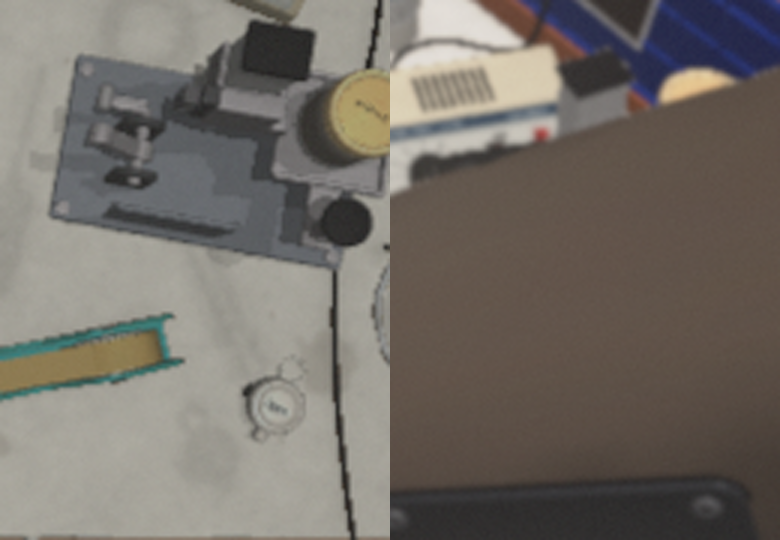

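The trip bar now lies over to the left at (115,140), the jar stands, and the counter at (278,405) hasn't moved. Next is the return of the rod.

```bash
cat > r.py <<'E'
from h import *
np.set_printoptions(precision=2,suppress=True)
st=state();Mt=R.from_euler("xyz",[3.138,.436,2.362]);M=R.from_euler("xyz",st["tcp_rot"])
print("turn deg",np.degrees((Mt*M.inv()).as_rotvec()),"shift cm",(np.array([444.3,324.7,38.9])-st["eef_pos"])/10,st["ft_force"])
E
python3 r.py
```

```text
turn deg [ 1.93 -2.24 -0.07] shift cm [ -0.92  -6.21 -26.56] [ 0.47  1.07 -1.16]
```

>>> move_arm(commands=[[[-0.4,-3,0],[1.9,-2.2,0],0],[[-0.5,-3.2,0],[0,0,0],0],[[0,0,-4],[0,0,0],0],[[0,0,-4],[0,0,0],0],[[0,0,-4],[0,0,0],0],[[0,0,-3.5],[0,0,0],0],[[0,0,-2.5],[0,0,0],0],[[0,0,0],[0,0,0],0],[[0,0,0],[0,0,0],0]])

```text
t: 13.65
eef_pos: [444.5, 325.0, 125.5]
tcp_rot: [3.138, 0.436, 2.362]
ft_force: [0.3, -0.4, -1.2]
opening: 0.188
grip_force: 30.0
```

```bash
python3 r.py; python3 - <<'E'
from h import *
g,d,tip=rod(state());t=read_camera("top");s=read_camera("scene")
print("tip",tip,proj("top",tip),proj("scene",tip),"junction",proj("top",tip-98*d),proj("scene",tip-98*d))
cv2.imwrite("pics/z6.png",np.hstack([crop(t,200,245,80,80,5),crop(s,240,310,80,80,5)]))
E
```

```text
turn deg [-0.01 -0.01  0.01] shift cm [-0.02 -0.03 -8.66] [ 0.3  -0.4  -1.18]
tip [525.64732073 244.93743333 142.70301833] [[255.67024279 269.49628645]] [[281.97783575 299.43348156]] junction [[223.14732375 301.65675334]] [[269.83472538 346.63342906]]
```

View pics/z6.png

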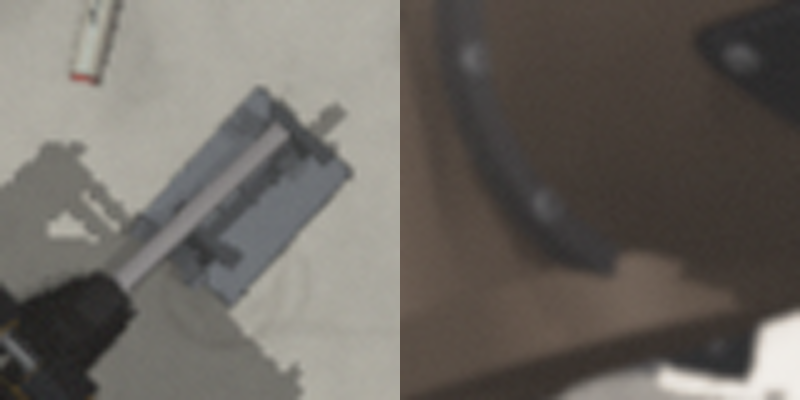

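The rod is aligned with the rest: the tip is at (257,271) against a predicted (256,269.5). I'll lower it slowly.

>>> move_arm(commands=[[[0,0,-2],[0,0,0],0],[[0,0,-2],[0,0,0],0],[[0,0,-1.5],[0,0,0],0],[[0,0,-1.2],[0,0,0],0],[[0,0,-0.8],[0,0,0],0],[[0,0,-0.6],[0,0,0],0],[[0,0,-0.4],[0,0,0],0],[[0,0,0],[0,0,0],0],[[0,0,0],[0,0,0],0]])

```text
t: 14.65
eef_pos: [444.7, 325.8, 40.0]
tcp_rot: [3.137, 0.436, 2.361]
ft_force: [0.5, 5.0, 0.3]
opening: 0.192
grip_force: 30.0
```

>>> move_arm(commands=[[[0,0,0],[0,0,0],0.3],[[0,0,0],[0,0,0],0.5],[[0,0,0],[0,0,0],0.6],[[0,0,0],[0,0,0],0.6],[[0,0,1],[0,0,0],0.6],[[0,0,2],[0,0,0],0.6],[[0,0,3],[0,0,0],0.6],[[0,0,4],[0,0,0],0.6],[[0,0,4],[0,0,0],0.5],[[0,0,4],[0,0,0],0.3]])

```text
t: 15.65
eef_pos: [443.7, 324.9, 221.9]
tcp_rot: [3.138, 0.435, 2.361]
ft_force: [0.7, 0.5, -0.6]
opening: 0.488
grip_force: 0.0
```

>>> move_arm(commands=[[[0.5,-4,4],[3.5,3.56,0],0.2],[[0.5,-4,4],[3.5,3.56,0],0.1],[[1,-4,1],[3.5,3.56,0],0],[[1,-4,1],[3.5,3.56,0],0],[[1,-4,1],[3.5,3.56,0],0],[[1,-4,0],[0,0,3],0],[[1,-4,0],[0,0,3],0],[[1,-4,0],[0,0,3],0],[[1,-4,0],[0,0,3],0],[[1,-4,0],[0,0,3],0]])

```text
t: 16.65
eef_pos: [532.8, -66.8, 320.8]
tcp_rot: [3.139, 0.0, 2.625]
ft_force: [1.2, 1.3, -0.1]
opening: 0.005
grip_force: 0.0
```

```bash
python3 - <<'E'
from h import *
t=read_camera("top");st=state();print(st["eef_pos"],st["tcp_rot"],st["joints"].round(2),st["ft_force"])
cv2.imwrite("pics/z7.png",crop(t,190,190,160,140,5))
h=cv2.inRange(cv2.cvtColor(t[285:330,205:245],cv2.COLOR_BGR2HSV),(0,0,0),(180,120,50))
c=max(cv2.findContours(h,0,2)[0],key=cv2.contourArea);print(cv2.boxPoints(cv2.minAreaRect(c))+[205,285])
E
```

```text
[534.18094441 -71.38778043 320.37803858] [3.14055112e+00 1.48766952e-03 2.62689380e+00] [-0.26  0.27  1.62  0.    1.25 -1.31] [-1.03562823 -1.99575408 -0.58438763]Traceback (most recent call last):
  File "<stdin>", line 5, in <module>
ValueError: max() iterable argument is empty
```

View pics/z7.png

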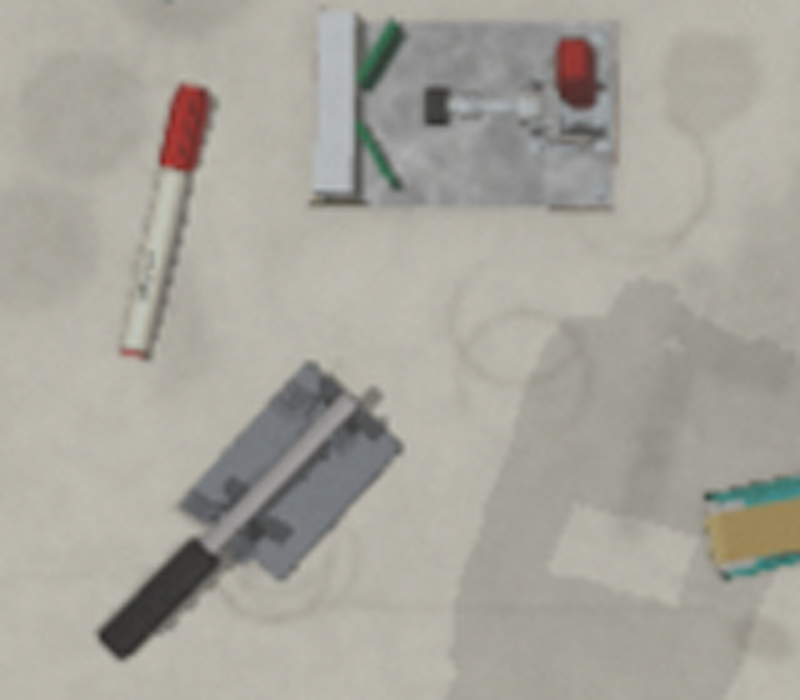

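The rod is back on its rest: the handle is at (222,310), where it was before, and the marker hasn't moved. Next I go over the knob with the fingers shut.

>>> move_arm(commands=[[[1.6,-4,0],[0,0,6.5],0],[[1.6,-4,0],[0,0,6.5],0],[[1.6,-4.1,0],[0,0,6.7],0],[[0,0,-4],[0,0,0],0],[[0,0,-4],[0,0,0],0],[[0,0,-3],[0,0,0],0],[[0,0,0],[0,0,0],0],[[0,0,0],[0,0,0],0]])

```text
t: 17.5
eef_pos: [581.3, -186.3, 211.2]
tcp_rot: [3.14, 0.001, 2.967]
ft_force: [0.0, -1.1, 0.1]
opening: 0.003
grip_force: 0.0
```

```bash
python3 s.py; python3 -c "
from h import *
print(state()['joints'].round(2));s=read_camera('scene');cv2.imwrite('pics/z8.png',crop(s,340,90,200,150,4))"
```

```text
[ 581.3 -186.3  211.2] stand tip [ 63.8 -73.6 178.8] yaw -9.961987786506034 pitch -24.939447813799262 F [ 0.  -1.1  0.1] grasp stand [-46.8 -73.4 230.2]
toolz stand [[ 0.  1.  0.]
 [ 0.  0. -1.]]
[-0.42  0.47  1.6   0.    1.07 -1.82]
```

View pics/z8.png

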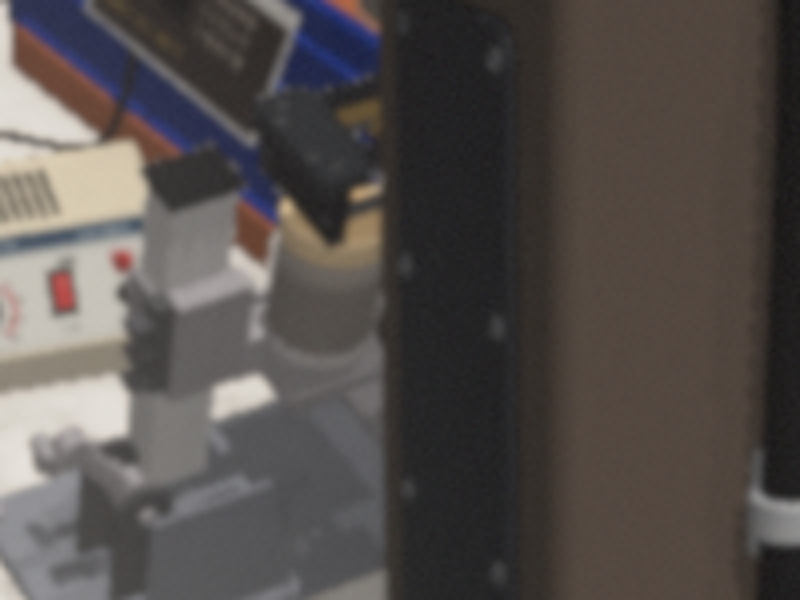

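The pawl's bar lies thrown over to the left at (60,445), the jar is upright, and the gripper is clear of it. I'll correct 7 mm to the right and go down.

>>> move_arm(commands=[[[0.2,-0.7,0],[0,0,0],0],[[0,0,-1.5],[0,0,0],0],[[0,0,-1],[0,0,0],0],[[0,0,-0.5],[0,0,0],0],[[0,0,-0.5],[0,0,0],0],[[0,0,-0.5],[0,0,0],0],[[0,0,0],[0,0,0],0]])

```text
t: 18.25
eef_pos: [583.2, -193.4, 170.1]
tcp_rot: [3.14, 0.001, 2.967]
ft_force: [-1.0, -1.4, 0.1]
opening: 0.003
grip_force: 0.0
```

>>> move_arm(commands=[[[0,0,-0.5],[0,0,0],0],[[0,0,-0.5],[0,0,0],0]])

```text
t: 18.45
eef_pos: [583.3, -193.5, 160.7]
tcp_rot: [3.14, 0.001, 2.967]
ft_force: [-1.9, -0.4, 5.7]
opening: 0.0
grip_force: 3.4
```

Contact at 5.7 N, so the knob is moving down. I continue steadily.

>>> move_arm(commands=[[[0,0,-0.6],[0,0,0],0],[[0,0,-0.6],[0,0,0],0],[[0,0,-0.6],[0,0,0],0],[[0,0,-0.6],[0,0,0],0],[[0,0,-0.6],[0,0,0],0],[[0,0,-0.6],[0,0,0],0],[[0,0,-0.6],[0,0,0],0],[[0,0,-0.6],[0,0,0],0]])

```text
t: 19.25
eef_pos: [583.3, -193.5, 112.6]
tcp_rot: [3.14, 0.001, 2.967]
ft_force: [-1.3, -0.2, 6.8]
opening: 0.005
grip_force: 3.5
```

>>> move_arm(commands=[[[0,0,-0.5],[0,0,0],0],[[0,0,-0.5],[0,0,0],0],[[0,0,-0.4],[0,0,0],0]])

```text
t: 19.55
eef_pos: [583.4, -193.4, 98.5]
tcp_rot: [3.14, 0.001, 2.967]
ft_force: [-1.7, 0.0, 5.8]
opening: 0.006
grip_force: 3.2
```

>>> move_arm(commands=[[[0,0,-0.3],[0,0,0],0],[[0,0,0],[0,0,0],0]])

```text
t: 19.75
eef_pos: [583.4, -193.5, 96.2]
tcp_rot: [3.14, 0.001, 2.967]
ft_force: [-3.3, 0.9, 12.0]
opening: 0.003
grip_force: 5.8
```

>>> move_arm(commands=[[[0,0,-0.2],[0,0,0],0],[[0,0,0],[0,0,0],0],[[0,0,0],[0,0,0],0]])

```text
t: 20.05
eef_pos: [583.4, -193.5, 96.0]
tcp_rot: [3.141, 0.003, 2.967]
ft_force: [-8.2, 2.9, 29.2]
opening: 0.003
grip_force: 14.6
```

The force climbs with no further travel, so the carriage is on its stop. I retreat upward and look.

>>> move_arm(commands=[[[0,0,0.5],[0,0,0],0],[[0,0,1],[0,0,0],0],[[0,0,3],[0,0,0],0],[[0,0,4],[0,0,0],0],[[0,0,4],[0,0,0],0],[[0,0,4],[0,0,0],0],[[-3,3,2],[0,0,0],0],[[-3,4,2],[0,0,0],0],[[-2,4,0],[0,0,0],0],[[-2,4,0],[0,0,0],0]])

```text
t: 21.05
eef_pos: [484.2, -45.0, 297.5]
tcp_rot: [3.14, 0.002, 2.966]
ft_force: [1.1, -0.6, -0.1]
opening: 0.002
grip_force: 0.0
```

>>> move_arm(commands=[[[0,4.5,0],[0,0,0],0],[[0,4.5,0],[0,0,0],0],[[0,4.5,0],[0,0,0],0],[[0,4,0],[0,0,0],0],[[0,2,0],[0,0,0],0],[[0,0,0],[0,0,0],0],[[0,0,0],[0,0,0],0]])

```text
t: 21.75
eef_pos: [485.1, 148.7, 296.6]
tcp_rot: [3.14, 0.0, 2.968]
ft_force: [-0.2, -0.4, 0.4]
opening: 0.004
grip_force: 0.0
```

```bash
python3 -c "
from h import *
print(state()['eef_pos'],state()['ft_force']);t=read_camera('top');cv2.imwrite('pics/z9.png',crop(t,200,170,290,160,2.7))"
```

```text
[485.10716077 148.73600277 296.64359075] [-0.15343867 -0.41079218  0.42228934]
```

View pics/z9.png

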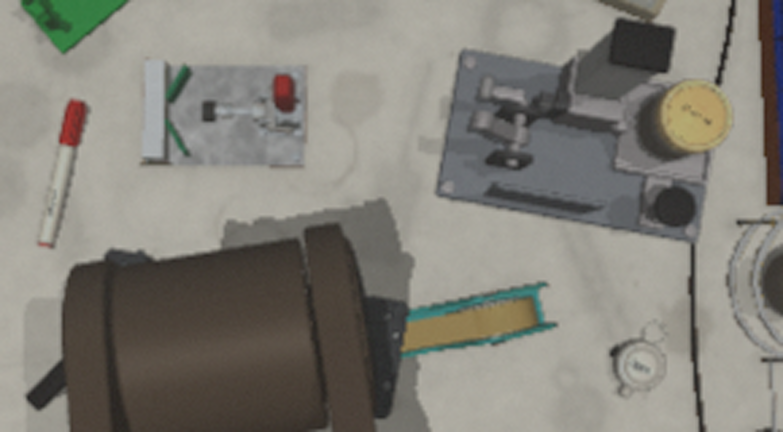

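The top view shows the carriage fully down with the knob at (672,205), the jar upright on the platform at (693,117), the pawl thrown over at (490,110), and the marker and counter in place. Handing in.

```bash
python3 -c "
from cell import env
print(env.job_done())"
```

```text
the job is handed in; nothing more can be done
None
```

I handed the job in at about 22 s: the pawl is thrown over, the rod is back on its rest, the carriage is down on its stop, the jar is standing, and the marker and counter look unmoved. The hand-in returned no verdict, so the result rests on my last pictures and force readings.

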